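Set a dual-flame hob to simmer with its concentric control

TASK

Set the hob for simmering: with the concentric control, first shut the outer flame by turning the lower ring clockwise until it comes up snug against its springy valve seat, firmly enough to stay pressed on it but without forcing it, and without moving the inner knob. Then turn the inner knob clockwise until its pointer points at the simmer mark, leaving the ring shut, and let go. Leave the pots and jars around it where they are.

Things in the scene. Friction and masses are not known exactly. Their poses are not given: they have to be found in the camera images.
- hob: Fixed steel single-burner gas hob, 340 (x) by 320 (y) mm, flat deck 80 mm above the counter. Origin: centre of its underside. +x goes from the control to the burner, z up. The burner and its black pan support (rising 36 mm above the deck) are centred at x = +65 mm.
- control (a point): Point on the vertical common axis of the concentric control, at the height of the hob's deck; axes as the hob's. It lies at x = -115 mm, y = 0 of the hob. The simmer mark is a short black rib on the deck, 39 to 55 mm from the axis in the hob's +x direction (towards the burner).
- outer_ring: The lower, outer ring: black ribbed disc 60 mm in diameter, rim from 3 to 23 mm above the deck; grip it across the rim. Origin: on the axis at deck height; x axis along the white line on its top. Clockwise seen from above shuts it; free turning needs about 0.12 N m. 0.4 to 1.35 rad from its start (unseen, differs from hob to hob) it meets a springy valve seat.
- ring_line (a point): Outer end of the ring's white line, 29 mm from the axis, 23 mm above the deck. Past first touch of the seat the torque rises 3 N m per rad; 0.025 N m above free turning is 1 N on the seat. Over 20 N (0.5 N m more, 0.17 rad past touch) is forcing; a good aim is 0.1 to 0.25 N m more. Let go, friction keeps the ring pressed with up to 4.8 N; under 1.5 N is not shut.
- inner_knob (a joint): Angle of the inner knob in rad, growing clockwise seen from above; at 1.3 its pointer is at the simmer mark (points along the hob's +x). Starts between 0.0 and 0.5, can turn from -0.2 to 2.6 with about 0.06 N m; no click or stop at the mark.
- inner_tip (a point): Tip of the inner knob's pointer, 18 mm from the axis, 50 mm above the deck; x axis along the pointer. The black knob is a bar 36 mm long, 14 mm wide, 28.5 to 50 mm above the deck, centred on the axis, on a disc 37 mm across just above the ring (24.5 to 28.5 mm above the deck). White line on the pointer half. Grip across the 14 mm, tips above the disc.
- salt_pot: Bystander: small glass pot with steel cap, 34 mm in diameter, 50 mm tall, standing on the deck left of the control. Origin: centre of its underside.
- tumbler: Bystander: open steel tumbler, 68 mm in diameter at the rim, 100 mm tall, on the counter beside the hob. Origin: centre of its underside.
- spice_jar: Bystander: closed jar, 64 mm in diameter, 85 mm tall, on the counter on the other side of the hob. Origin: centre of its underside.

How it is judged:
By the outcome, as a careful person would: the job done as asked, in the order asked, and still so for the second after the job is handed in, with the robot touching nothing.
It also fails if it takes over 69 s, if anything falls off the work surface, if the arm or the gripper's body presses on something with over 40 N, if the wrist force passes 120 N, or if a joint passes its speed limit or range.

ROBOT

A 7-joint arm with a two-finger parallel gripper is mounted at the origin on the work surface. World frame = base frame: x ahead of the robot, y to its left, z up, the work surface at z = 0. Lengths are in m, angles in degrees, forces in N, time in s.
With the tool pointing down it reaches from about 0.425 to 0.875 m from the base axis. Payload 4.7 kg.
Tool frame: the origin (TCP) lies midway between the tips of the shut fingers; the grasp point (between the pads) lies env.grip_point_offset behind it (env.grip_point_offset is the distance from the TCP to the grasp point, in m); x points along the fingers, y is the direction in which the jaws open and shut, and the axes are right-handed (so a half turn about x gives the same grasp; the last joint's range is limited). The gripper opens to 87 mm and grips with 3 to 60 N. Pads are 19 mm wide; open, the fingers measure 117 mm over their backs; the gripper's body (75 mm by 190 mm) begins 51 mm behind the grasp point.
Start: joints at [0.808, 18.392, -4.016, 83.108, 1.295, 78.541, -3.26], TCP at [0.65, -0, 0.223] pointing down, gripper open.
Joint ranges: [-163.93, 163.93], [-17.29, 119.83], [-79.2, 71.16], [3.27, 140.29], [-89.18, 269.18], [5.43, 117.66], [-154.24, 154.24]. Speed limits (degrees/s): [147.25, 147.25, 180, 180, 180, 180, 180].

INTERFACE

Orientations are given as [roll, pitch, yaw] about the fixed x, y, z axes, in that order (R = Rz(yaw) Ry(pitch) Rx(roll)).
In Python, from cell import readout, read_camera, camera_params, sign_off, spot_in, pinpoint, env gives the robot as it stands.
- The arm moves only by the shell command python3 -m pendant 'ROWS' [OPENING] [FORCE]. ROWS is a JSON object of lists of equal length, an entry for each row: "xyz": the shift along the world's x, y, z in m, a list of three; "turn": the turn about the world's z in rad. A call has 1 to 10 rows; each row shifts and turns the pose as measured when the row begins; what a row does not reach is not made up. A row lasts 1/8 s, in which the tool goes at most 62.5 mm and 10.7 degrees, less where a joint would pass 70% of its speed; a pose out of reach is approached as far as the arm can. A call is refused whole if a number of a shift passes 0.0625 or a number of a turn 0.188, either way. A call with a gripper value outside its range is refused whole. OPENING is the opening, from 0 (shut) to 1 (fully open), set as the call begins (- or left out, the last holds). The fingers move at their own pace and stop on an object; FORCE is the grip in N (left out, the last holds). Time passes only in rows, so rows that do not move let the fingers close. It gives the time, the measured TCP pose, the force and the opening at its end, in the units of the state.
- readout.get_obs(): the state, without advancing time (a new reading comes with each control period).
- read_camera(name): name is "scene" or "side" or "wrist"; returns the picture (400x640x3 uint8, red, green, blue); there is no depth.
- camera_params(name): a dict with "fx", "fy", "cx", "cy" (pixels), "rvec" (rotation vector, rad) and "tvec" (3), from world to camera coordinates, as OpenCV has them; the wrist camera has in their place "hand_eye" (4x4, takes a point from camera to tool coordinates, whose origin is the TCP and whose axes are the tool frame's). Camera axes: x right, y down, z forward; pixel columns grow to the right and rows downward; lengths in m; the calibration is good to about 2 mm. The wrist camera is an equidistant fisheye: a pixel r from the principal point sees the ray r / f radians off the axis. A picture is of the moment at which its call begins: read the wrist's pose just before it. camera_params takes no time and is no camera call.
- sign_off(): hands the job in, once; it reports no verdict.
Trained networks look in the newest picture that a camera, given by its name, has taken for a name from the list of things; names that differ only in an ending like _2 or _b are one class to them, and where a whole thing is asked for, a point or a joint stands for the part that bears it (a point fixed in the world has none). Each returns a list of dicts, best first, with "score" (0 to 1); they miss things now and then, are a little off and sometimes report something else, mostly with a low value. They report only what shows in the picture. A call takes as long as a camera call.
- spot_in(camera, name): "at" ([x, y, z] in m, in the coordinates of the camera as it stood for that picture, good to about 4 mm: the middle of the surface that is visible of it).
- pinpoint(camera, name): "at" ([x, y, z] in m, in the coordinates of the camera as it stood for that picture, good to about 4 mm: a listed point, or the origin of a listed thing).
The state is a dict: "time_s": time; "qpos": joint angles; "joint_velocities": joint speeds; "effort": joint torques, N m; "tool_pos": TCP position; "tool_rot": TCP orientation; "force": force on the tool from outside, world axes, zero at the start; "wrist_torque": the same for the moment, N m; "grip_width": finger opening in m.
Only numpy, scipy, OpenCV 4.12 (cv2) and the standard library are available. Lean on these libraries where they do the work, as an engineer would, in place of code of your own. Each camera call takes 0.05 s, during which the arm holds its last target.

## Working session

There is one attempt and no reset: what is moved stays moved. The work goes in short steps, Python scripts to look and compute and a shell command to move; the robot and the scene stay as the last step left them, time stands still between calls to the robot, and variables do not carry over. Pictures are saved under pics/ and viewed, and the job is handed in when it is done.

```bash
mkdir -p pics; ls
cat > h.py <<'E'
import numpy as np, cv2
from scipy.spatial.transform import Rotation as R
from cell import readout, read_camera, camera_params, sign_off, spot_in, pinpoint, env
def T_wt():
    o=readout.get_obs(); T=np.eye(4); T[:3,:3]=R.from_euler('xyz',o['tool_rot'],degrees=True).as_matrix(); T[:3,3]=o['tool_pos']; return T
def T_wc(cam):
    p=camera_params(cam)
    if cam=='wrist': return T_wt()@np.array(p['hand_eye'])
    T=np.eye(4);T[:3,:3]=cv2.Rodrigues(np.array(p['rvec'],float))[0];T[:3,3]=np.array(p['tvec']).ravel();return np.linalg.inv(T)
def snap(cam,fn):
    T=T_wc(cam); im=read_camera(cam); cv2.imwrite(f'pics/{fn}.png',im[:,:,::-1]); return T,im
def pp(cam,T,names,f=pinpoint):
    for n in names:
        for d in f(cam,n)[:2]:
            print(cam,n,round(d['score'],2),np.round(T[:3,:3]@np.array(d['at'])+T[:3,3],4))
E
python3 - <<'E'
from h import *
print(readout.get_obs()); print(env.grip_point_offset)
for c in ['scene','side','wrist']:
    T,_=snap(c,c+'0'); print(c,T.round(3).tolist()); 
    pp(c,T,['hob','control','ring_line','inner_tip','salt_pot','tumbler','spice_jar'])
print(readout.get_obs()['time_s'])
E
```

```text
pics
{'time_s': 0.0, 'qpos': array([ 0.80784947, 18.43853478, -4.0172041 , 83.1750384 ,  1.29350202,
       78.5396359 , -3.26083978]), 'joint_velocities': array([ 0.05011891, -0.02146309,  0.08687164, -0.00194532,  0.00356647,
       -0.02349035,  0.02189462]), 'effort': array([-2.58547143e-04, -4.91284704e+01, -4.03903294e-01, -3.12526345e+01,
       -6.40594075e-02,  4.37659642e-02,  1.61017233e-04]), 'tool_pos': array([ 6.49450963e-01, -2.28523886e-05,  2.21466475e-01]), 'tool_rot': array([ -88.02814609,   89.89189285, -178.02579449]), 'force': array([-0.59800304,  0.50362631,  0.97888349]), 'wrist_torque': array([ 0.01416441, -0.03045558,  0.03278449]), 'grip_width': 0.08707888606597688}
0.0187
scene [[0.417, 0.578, -0.702, 1.26], [0.909, -0.254, 0.332, -0.241], [0.013, -0.776, -0.631, 0.699], [0.0, 0.0, 0.0, 1.0]]
scene hob 0.75 [ 0.6635 -0.0904 -0.0012]
scene control 0.74 [ 0.5539 -0.0705  0.0785]
scene ring_line 0.72 [ 0.5753 -0.0893  0.1038]
scene inner_tip 0.53 [ 0.5633 -0.058   0.1279]
scene salt_pot 0.77 [0.5758 0.0527 0.0766]
scene tumbler 0.69 [ 0.5687 -0.3069 -0.0024]

[... 224 characters left out ...]
.77 [ 0.5521 -0.077   0.0795]
side ring_line 0.69 [ 0.575  -0.0902  0.1012]
side inner_tip 0.53 [ 0.5674 -0.063   0.1271]
side salt_pot 0.83 [0.5765 0.0517 0.0827]
side tumbler 0.75 [ 0.568  -0.31   -0.0016]
side spice_jar 0.6 [ 0.5509 -0.0723  0.0783]
side spice_jar 0.56 [ 0.5666 -0.0625  0.1298]
wrist [[1.0, -0.001, 0.0, 0.65], [-0.001, -0.958, -0.286, 0.078], [0.001, 0.286, -0.958, 0.385], [0.0, 0.0, 0.0, 1.0]]
wrist hob 0.83 [ 0.6644 -0.0917  0.0028]
wrist control 0.57 [ 0.5517 -0.0751  0.0783]
wrist ring_line 0.76 [ 0.5795 -0.0868  0.1044]
wrist ring_line 0.67 [ 7.124e-01  1.463e-01 -1.000e-04]
wrist salt_pot 0.96 [0.5798 0.0511 0.0764]
wrist spice_jar 0.89 [ 0.7144  0.146  -0.0027]
1.2
```

View pics/scene0.png

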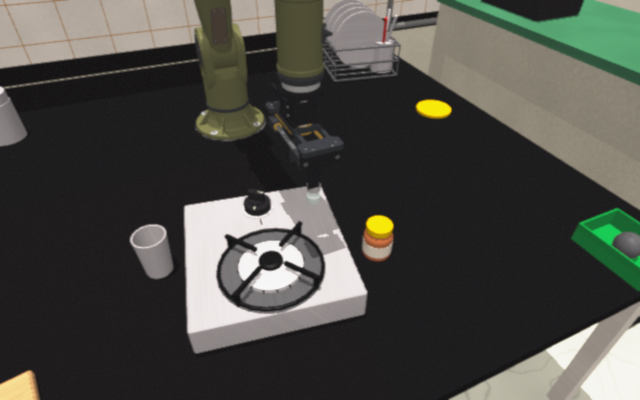

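View pics/side0.png

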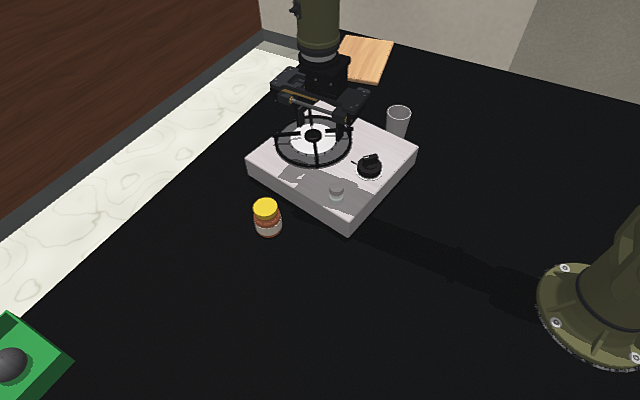

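View pics/wrist0.png

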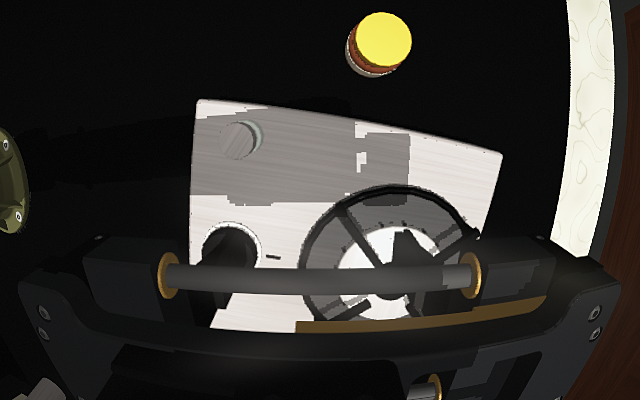

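The scene view shows the control at about (257,203), with the salt pot at (313,190), the jar at (377,240) and the tumbler at (152,252). This agrees with the networks. Next I'll get the wrist camera above the control.

```bash
python3 -m pendant '{"xyz":[[-0.05,-0.06,0.01],[-0.05,-0.06,0.01],[0,0,0]],"turn":[0,0,0]}' 1 40
python3 - <<'E'
from h import *
print(T_wt().round(3).tolist())
T,im=snap('wrist','w1'); np.save('T1.npy',T)
pp('wrist',T,['hob','control','outer_ring','ring_line','inner_tip','salt_pot'])
cv2.imwrite('pics/w1c.png',cv2.resize(im[120:320,200:440,::-1],None,fx=3,fy=3,interpolation=cv2.INTER_CUBIC))
print(camera_params('wrist'))
E
```

```text
time_s: 1.58
tool_pos: [0.5659, -0.1008, 0.2386]
tool_rot: [-72.5, 90.0, -162.4]
force: [0.9, 0.0, 0.4]
grip_width: 0.0872
[[-0.001, 1.0, 0.002, 0.566], [-0.0, 0.002, -1.0, -0.101], [-1.0, -0.001, 0.0, 0.239], [0.0, 0.0, 0.0, 1.0]]
wrist hob 0.57 [ 6.652e-01 -9.140e-02  3.000e-04]
wrist control 0.69 [ 0.5479 -0.073   0.0801]
wrist outer_ring 0.7 [ 0.5507 -0.0736  0.079 ]
wrist ring_line 0.9 [ 0.5795 -0.0868  0.1041]
wrist inner_tip 0.84 [ 0.5634 -0.0574  0.1318]
wrist salt_pot 0.6 [0.5817 0.0504 0.0732]
{'fx': 309.70691628693146, 'fy': 309.70691628693146, 'cx': 318.86982390606966, 'cy': 197.230484022428, 'hand_eye': array([[-4.38148819e-04, -2.85953832e-01,  9.58243296e-01,
        -1.62198223e-01],
       [ 9.99998922e-01, -1.46810114e-03,  1.91383555e-05,
         3.09080200e-04],
       [ 1.40132538e-03,  9.58242271e-01,  2.85954167e-01,
        -7.82760952e-02],
       [ 0.00000000e+00,  0.00000000e+00,  0.00000000e+00,
         1.00000000e+00]])}
```

View pics/w1.png

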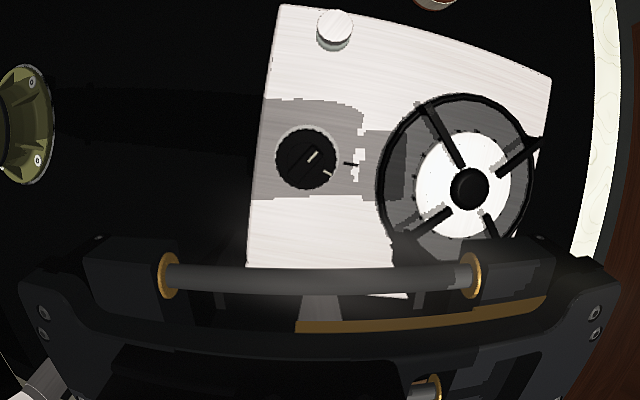

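View pics/w1c.png

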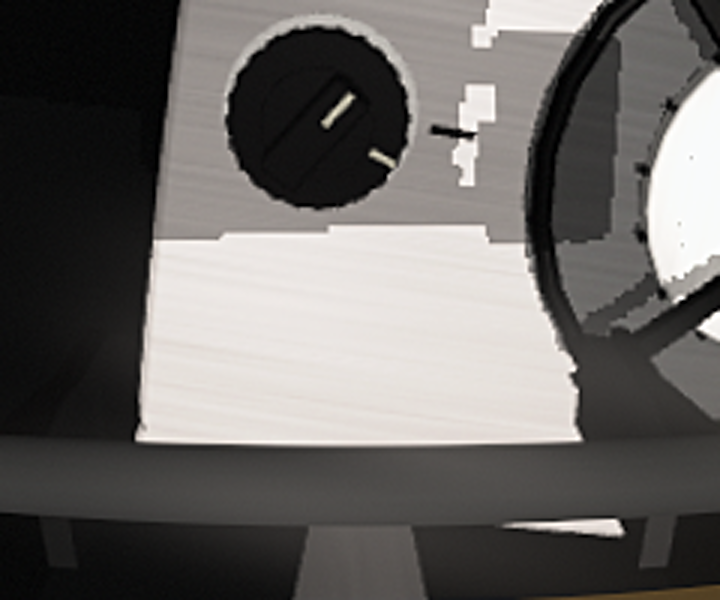

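```bash
cat >> h.py <<'E'
def ray(u,v,T,z):
    p=camera_params('wrist'); d=np.array([u-p['cx'],v-p['cy']]); r=np.hypot(*d); th=r/p['fx']
    c=np.r_[d/max(r,1e-9)*np.sin(th),np.cos(th)]; w=T[:3,:3]@c; return T[:3,3]+w*(z-T[2,3])/w[2]
def proj(P,T):
    p=camera_params('wrist'); c=T[:3,:3].T@(np.asarray(P)-T[:3,3]); th=np.arctan2(np.hypot(c[0],c[1]),c[2]); 
    return np.array([p['cx'],p['cy']])+p['fx']*th*c[:2]/np.hypot(c[0],c[1])
E
python3 - <<'E'
from h import *
T=np.load('T1.npy')
f=lambda x,y,z:ray(200+(x+.5)/3-.5,120+(y+.5)/3-.5,T,z)
mi,mo=f(432,129,.081),f(476,134,.081)
print('mark',mi,mo,np.degrees(np.arctan2(*(mo-mi)[1::-1])))
k0,k1=f(323,127,.13),f(353,95,.13); print('knob',k0,k1,np.degrees(np.arctan2(*(k1-k0)[1::-1])))
r0,r1=f(370,153,.103),f(395,163,.103); print('ring',r0,r1,np.degrees(np.arctan2(*(r1-r0)[1::-1])))
rim=[f(228,113,.103),f(410,118,.103),f(319,28,.103),f(319,208,.103)]; print('rim',np.array(rim).round(4).tolist(),np.mean(rim,0))
e=[f(184,0,.08),f(136,440,.08)]; print('edge yaw',np.degrees(np.arctan2(*(e[0]-e[1])[1::-1]))-90)
b=ray(470,189,T,.1);print('burner',b)
E
```

```text
mark [ 0.59215699 -0.08011516  0.081     ] [ 0.60772946 -0.08177818  0.081     ] -6.095664872888079
knob [ 0.55591709 -0.07073947  0.13      ] [ 0.56479283 -0.06118266  0.13      ] 47.11606477799961
ring [ 0.5701942  -0.08420833  0.103     ] [ 0.57840655 -0.08754613  0.103     ] -22.118587820730646
rim [[0.5239, -0.0707, 0.103], [0.5831, -0.0726, 0.103], [0.5538, -0.0433, 0.103], [0.5533, -0.1028, 0.103]] [ 0.55354603 -0.07234469  0.103     ]
edge yaw -9.602606146414928
burner [ 0.731384   -0.10286511  0.1       ]
```

The wrist view shows the knob line from about (308,162) to (318,152), the ring line's end at (332,174) and the mark at (344–359,163). From these, the axis is about (0.5535,-0.0726), the hob's yaw is about -9.5° and the pointer is at about 46.5°. I'll grip the ring with the jaws at -30°, clear of the rib.

```bash
python3 -m pendant '{"xyz":[[-0.006,0.014,-0.02],[-0.006,0.014,-0.02],[0,0,0],[0,0,0]],"turn":[-0.15,-0.15,-0.15,-0.1]}' 1 40
cat >> h.py <<'E'
def st():
    o=readout.get_obs(); T=T_wt(); print('t',round(o['time_s'],2),'p',o['tool_pos'].round(4),'jaw',round(np.degrees(np.arctan2(T[1,1],T[0,1])),2),'F',o['force'].round(2),'M',o['wrist_torque'].round(3),'w',round(o['grip_width'],4),'q7',round(o['qpos'][6],1))
E
python3 -c "
from h import *
st()"
```

```text
time_s: 2.42
tool_pos: [0.5579, -0.0602, 0.1942]
tool_rot: [-116.4, 89.8, 122.2]
force: [-0.4, 0.2, -0.1]
grip_width: 0.087
t 2.42 p [ 0.5579 -0.0602  0.1942] jaw -31.4 F [-0.4   0.15 -0.1 ] M [-0.056  0.047  0.021] w 0.087 q7 -27.8
```

```bash
python3 -m pendant '{"xyz":[[0,0,0],[-0.004,-0.012,-0.02],[0,0,-0.02],[0,0,0],[0,0,0]],"turn":[0,0,0,0,0]}'
python3 -c "
from h import *
st()"
```

```text
time_s: 3.05
tool_pos: [0.5557, -0.0696, 0.1537]
tool_rot: [-128.4, 89.8, 110.9]
force: [0.3, -0.4, 0.0]
grip_width: 0.0871
t 3.05 p [ 0.5557 -0.0696  0.1537] jaw -30.64 F [ 0.27 -0.36  0.  ] M [-0.036  0.061 -0.029] w 0.0871 q7 -26.0
```

```bash
python3 -m pendant '{"xyz":[[-0.002,-0.003,-0.015],[0,0,-0.015],[0,0,0],[0,0,0]],"turn":[0,0,0,0]}'
python3 - <<'E'
from h import *
st(); T,im=snap('wrist','w2'); pp('wrist',T,['control','outer_ring','inner_tip'])
for c in('side','scene'):
    T,im=snap(c,c+'2')
E
```

```text
time_s: 3.55
tool_pos: [0.5543, -0.0727, 0.1227]
tool_rot: [-149.9, 89.8, 89.5]
force: [0.1, -0.1, 0.6]
grip_width: 0.0869
t 3.55 p [ 0.5543 -0.0727  0.1227] jaw -30.57 F [ 0.05 -0.1   0.58] M [ 0.036  0.054 -0.012] w 0.0869 q7 -25.6
wrist control 0.73 [ 0.5523 -0.0732  0.0781]
wrist outer_ring 0.77 [ 0.5513 -0.0735  0.0799]
wrist inner_tip 0.89 [ 0.565  -0.0597  0.1275]
```

View pics/w2.png

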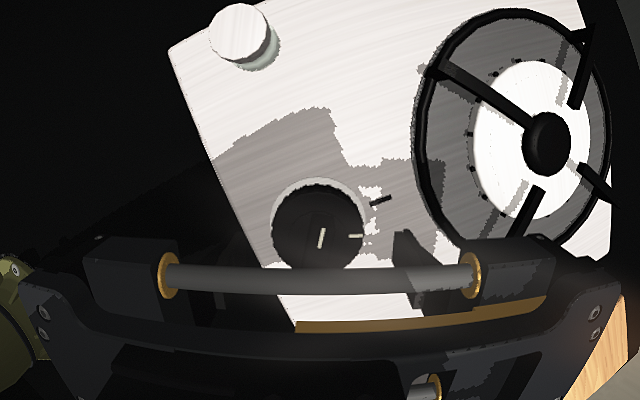

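View pics/side2.png

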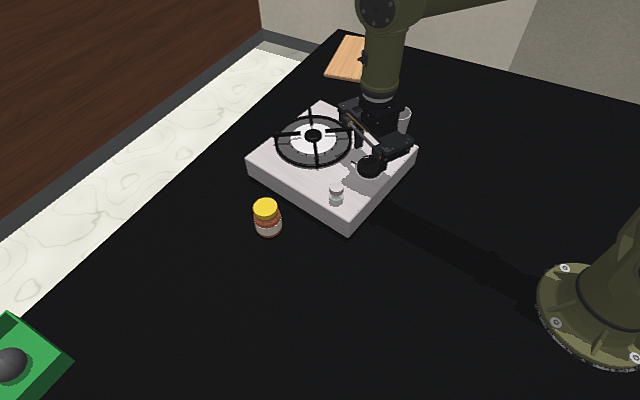

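The ring, at about (318,230), sits between the fingers and nothing is in the way of the descent.

```bash
python3 -m pendant '{"xyz":[[-0.001,0,-0.012],[0,0,-0.012],[0,0,-0.011],[0,0,0],[0,0,0]],"turn":[0,0,0,0,0]}'
python3 -c "
from h import *
st()"
```

```text
time_s: 4.47
tool_pos: [0.5527, -0.0726, 0.0848]
tool_rot: [-138.3, 89.8, 101.2]
force: [-0.0, -0.1, 0.4]
grip_width: 0.0871
t 4.47 p [ 0.5527 -0.0726  0.0848] jaw -30.57 F [-0.04 -0.08  0.44] M [-0.053  0.048 -0.006] w 0.0871 q7 -25.6
```

```bash
python3 -m pendant '{"xyz":[[0,0,0],[0,0,0],[0,0,0],[0,0,0],[0,0,0],[0,0,0]],"turn":[0,0,0,0,0,0]}' 0.6 35
python3 -c "
from h import *
st()"
python3 -m pendant '{"xyz":[[0,0,0],[0,0,0],[0,0,0],[0,0,0]],"turn":[0,0,0,0]}' 0 35
python3 -c "
from h import *
st()"
```

```text
time_s: 5.22
tool_pos: [0.5531, -0.0724, 0.0858]
tool_rot: [-156.7, 89.8, 82.7]
force: [-0.6, -0.1, -0.5]
grip_width: 0.0591
t 5.22 p [ 0.5531 -0.0724  0.0858] jaw -30.56 F [-0.58 -0.05 -0.46] M [ 0.001  0.097 -0.015] w 0.0591 q7 -25.6
time_s: 5.72
tool_pos: [0.5531, -0.0724, 0.0858]
tool_rot: [-156.5, 89.8, 82.9]
force: [-0.8, 0.2, -0.2]
grip_width: 0.0596
t 5.72 p [ 0.5531 -0.0724  0.0858] jaw -30.57 F [-0.77  0.23 -0.21] M [-0.001  0.115 -0.017] w 0.0596 q7 -25.6
```

```bash
python3 -m pendant '{"xyz":[[0,0,0],[0,0,0],[0,0,0],[0,0,0]],"turn":[-0.08,-0.08,-0.08,0]}'
python3 -c "
from h import *
st();snap('wrist','w3');st()"
```

```text
time_s: 6.22
tool_pos: [0.5533, -0.0726, 0.0858]
tool_rot: [-165.5, 89.8, 59.8]
force: [-1.0, -0.1, -0.2]
grip_width: 0.0594
t 6.22 p [ 0.5533 -0.0726  0.0858] jaw -44.62 F [-1.   -0.14 -0.18] M [ 0.003  0.194 -0.078] w 0.0594 q7 -39.4
t 6.28 p [ 0.5533 -0.0727  0.0858] jaw -44.6 F [-0.88 -0.47 -0.45] M [-0.01   0.159 -0.101] w 0.0591 q7 -39.3
```

View pics/w3.png

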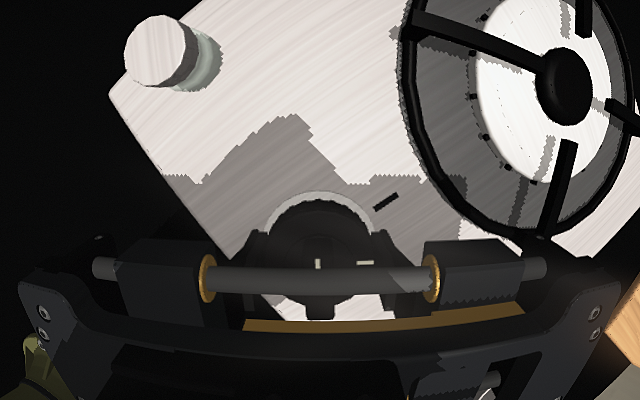

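```bash
python3 -m pendant '{"xyz":[[0,0,0],[0,0,0],[0,0,0]],"turn":[-0.05,-0.05,-0.05]}'
python3 -c "
from h import *
st();read_camera('wrist');st()"
```

```text
time_s: 6.65
tool_pos: [0.5534, -0.0727, 0.0858]
tool_rot: [-172.5, 89.8, 44.4]
force: [-0.9, -1.0, 0.2]
grip_width: 0.0589
t 6.65 p [ 0.5534 -0.0727  0.0858] jaw -53.1 F [-0.94 -1.02  0.19] M [0.02  0.118 0.066] w 0.0589 q7 -47.7
t 6.7 p [ 0.5534 -0.0727  0.0858] jaw -53.21 F [-0.75 -0.27 -0.64] M [-0.074  0.138 -0.105] w 0.0589 q7 -47.8
```

```bash
cat >> h.py <<'E'
def tq():
    a=[]
    for i in range(2):
        o=readout.get_obs(); a.append((round(o['wrist_torque'][2],3),round(o['effort'][6],3),round(o['joint_velocities'][6],2)))
        read_camera('wrist')
    o=readout.get_obs(); a.append((round(o['wrist_torque'][2],3),round(o['effort'][6],3))); print(a); st()
E
python3 -m pendant '{"xyz":[[0,0,0],[0,0,0]],"turn":[-0.05,-0.05]}' | head -1
python3 -c "
from h import *
tq()"
```

```text
time_s: 6.95
[(np.float64(0.162), np.float64(0.265), np.float64(-21.83)), (np.float64(-0.135), np.float64(0.013), np.float64(3.89)), (np.float64(-0.127), np.float64(-0.114))]
t 7.05 p [ 0.5535 -0.0728  0.0858] jaw -58.81 F [-0.33  0.37  0.63] M [ 0.042  0.098 -0.127] w 0.0593 q7 -53.2
```

```bash
for i in 1; do python3 -m pendant '{"xyz":[[0,0,0],[0,0,0]],"turn":[-0.05,-0.05]}' | head -1; done
python3 -c "
from h import *
tq()"
```

```text
time_s: 7.3
[(np.float64(0.112), np.float64(0.268), np.float64(-21.65)), (np.float64(-0.097), np.float64(0.009), np.float64(3.63)), (np.float64(-0.146), np.float64(-0.11))]
t 7.4 p [ 0.5535 -0.0729  0.0858] jaw -64.38 F [-0.05  0.06 -0.01] M [ 0.005  0.155 -0.146] w 0.0592 q7 -58.7
```

```bash
python3 -m pendant '{"xyz":[[0,0,0],[0,0,0]],"turn":[-0.04,-0.04]}' | head -1
python3 -c "
from h import *
tq()"
```

```text
time_s: 7.65
[(np.float64(0.102), np.float64(0.204), np.float64(-17.72)), (np.float64(-0.026), np.float64(0.016), np.float64(2.78)), (np.float64(-0.131), np.float64(-0.041))]
t 7.75 p [ 0.5536 -0.073   0.0858] jaw -68.86 F [-1.4   0.35 -0.98] M [-0.052  0.14  -0.131] w 0.0591 q7 -63.1
```

```bash
python3 -m pendant '{"xyz":[[0,0,0],[0,0,0]],"turn":[-0.05,-0.05]}' | head -1
python3 -c "
from h import *
tq()"
```

```text
time_s: 8.0
[(np.float64(0.188), np.float64(0.278), np.float64(-22.21)), (np.float64(-0.09), np.float64(0.028), np.float64(3.92)), (np.float64(-0.061), np.float64(-0.12))]
t 8.1 p [ 0.5536 -0.0731  0.0858] jaw -74.55 F [-0.69 -0.75 -0.13] M [ 0.022  0.211 -0.061] w 0.0593 q7 -68.6
```

```bash
python3 -m pendant '{"xyz":[[0,0,0],[0,0,0]],"turn":[-0.04,-0.04]}' | head -1
python3 -c "
from h import *
tq();snap('wrist','w4')"
```

```text
time_s: 8.35
[(np.float64(0.102), np.float64(0.19), np.float64(-17.29)), (np.float64(-0.081), np.float64(-0.015), np.float64(2.95)), (np.float64(-0.163), np.float64(-0.058))]
t 8.45 p [ 0.5536 -0.0732  0.0858] jaw -79.02 F [ 0.18  0.06 -0.1 ] M [-0.026  0.174 -0.163] w 0.0592 q7 -73.0
```

View pics/w4.png

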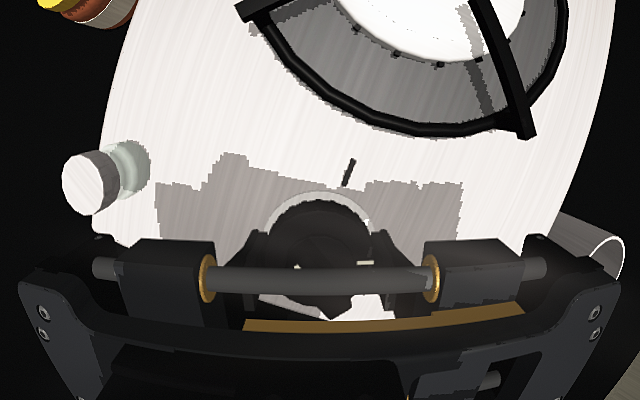

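The ring's white line is still at (365,263) in the tool view, so it isn't slipping. I'll keep turning.

```bash
python3 -m pendant '{"xyz":[[0,0,0],[0,0,0]],"turn":[-0.04,-0.04]}' | head -1
python3 -c "
from h import *
tq()"
```

```text
time_s: 8.75
[(np.float64(0.109), np.float64(0.193), np.float64(-17.28)), (np.float64(-0.043), np.float64(-0.013), np.float64(2.93)), (np.float64(-0.152), np.float64(-0.058))]
t 8.85 p [ 0.5536 -0.0732  0.0858] jaw -83.48 F [ 0.86 -0.34  0.31] M [-0.026  0.147 -0.152] w 0.059 q7 -77.4
```

```bash
python3 -m pendant '{"xyz":[[0,0,0],[0,0,0]],"turn":[-0.04,-0.04]}' | head -1
python3 -c "
from h import *
tq()"
```

```text
time_s: 9.1
[(np.float64(0.229), np.float64(0.07), np.float64(-17.22)), (np.float64(0.005), np.float64(-0.13), np.float64(2.88)), (np.float64(-0.01), np.float64(-0.152))]
t 9.2 p [ 0.5536 -0.0733  0.0858] jaw -87.92 F [ 0.05  0.41 -1.37] M [-0.047  0.136 -0.01 ] w 0.0593 q7 -81.7
```

```bash
python3 -c "
from h import *
tq()"
```

```text
[(np.float64(-0.01), np.float64(-0.152), np.float64(0.93)), (np.float64(-0.022), np.float64(-0.03), np.float64(-0.16)), (np.float64(-0.018), np.float64(-0.045))]
t 9.3 p [ 0.5536 -0.0733  0.0858] jaw -87.92 F [-0.19 -0.15 -0.54] M [ 0.012  0.156 -0.018] w 0.0591 q7 -81.7
```

```bash
python3 -m pendant '{"xyz":[[0,0,0]],"turn":[-0.02]}' | head -1
python3 -c "
from h import *
tq();tq()"
```

```text
time_s: 9.43
[(np.float64(0.248), np.float64(-0.058), np.float64(-9.02)), (np.float64(0.198), np.float64(-0.173), np.float64(1.25)), (np.float64(0.097), np.float64(-0.166))]
t 9.53 p [ 0.5536 -0.0733  0.0858] jaw -89.06 F [ 0.56 -0.76 -0.28] M [-0.013  0.139  0.097] w 0.059 q7 -82.8
[(np.float64(0.097), np.float64(-0.166), np.float64(0.46)), (np.float64(0.048), np.float64(-0.096), np.float64(0.12)), (np.float64(0.114), np.float64(-0.103))]
t 9.62 p [ 0.5536 -0.0733  0.0858] jaw -89.05 F [-0.77  0.04  0.56] M [0.002 0.15  0.114] w 0.0592 q7 -82.8
```

Torque rose by about 0.12–0.19 N m above free turning, so the ring is on the seat and within the target band. Releasing, opened straight so the ring isn't dragged.

```bash
python3 -m pendant '{"xyz":[[0,0,0],[0,0,0],[0,0,0],[0,0,0]],"turn":[0,0,0,0]}' 1 | head -1
python3 -c "
from h import *
st()"
python3 -m pendant '{"xyz":[[0,0,0.02],[0,0,0.03],[0,0,0.03],[0,0,0.03],[0,0,0],[0,0,0]],"turn":[0,0.15,0.15,0.15,0.15,0]}' | head -1
python3 -c "
from h import *
st()"
```

```text
time_s: 10.12
t 10.12 p [ 0.5539 -0.0731  0.086 ] jaw -89.07 F [0.52 1.13 0.45] M [ 0.01   0.177 -0.023] w 0.0851 q7 -82.8
time_s: 10.88
t 10.88 p [ 0.553  -0.0729  0.1991] jaw -53.69 F [-1.45  0.06  0.81] M [0.001 0.056 0.009] w 0.0871 q7 -48.5
```

```bash
python3 -m pendant '{"xyz":[[-0.032,-0.024,0],[0,0,0],[0,0,0]],"turn":[0.08,0.08,0]}' | head -1
python3 - <<'E'
from h import *
st()
T,im=snap('wrist','w5'); np.save('T5.npy',T)
pp('wrist',T,['control','ring_line','inner_tip'])
u=proj([.5535,-.0728,.1],T);print(u)
x,y=int(u[0])-120,int(u[1])-100;print(x,y)
cv2.imwrite('pics/w5c.png',cv2.resize(im[max(y,0):y+200,x:x+240,::-1],None,fx=3,fy=3,interpolation=cv2.INTER_CUBIC))
E
```

```text
time_s: 11.25
t 11.25 p [ 0.5198 -0.0974  0.1981] jaw -44.78 F [ 0.12  0.5  -0.28] M [-0.019  0.079 -0.06 ] w 0.0867 q7 -36.7
wrist control 0.87 [ 0.5518 -0.0725  0.0794]
wrist ring_line 0.58 [ 0.555  -0.1026  0.1029]
wrist inner_tip 0.68 [ 0.5617 -0.0621  0.1279]
[326.0515461  151.83215633]
206 51
```

View pics/w5c.png

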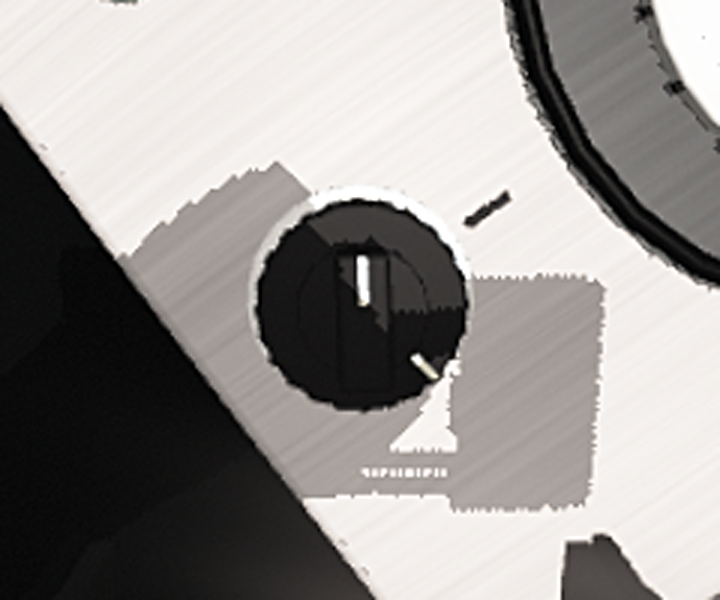

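Run:
```python
from h import *
T=np.load('T5.npy')
f=lambda x,y,z:ray(206+(x+.5)/3-.5,51+(y+.5)/3-.5,T,z)
an=lambda a,b:np.degrees(np.arctan2(*(b-a)[1::-1]))
k0,k1=f(363,304,.13),f(362,256,.13);print('knob',k0,k1,an(k0,k1))
e0,e1=f(342,388,.13),f(341,256,.13);print('side L',an(e0,e1)); e0,e1=f(387,388,.13),f(388,256,.13);print('side R',an(e0,e1))
r0,r1=f(413,357,.103),f(437,377,.103);print('ring',r1,an(r0,r1))
m0,m1=f(466,222,.081),f(510,197,.081);print('mark',m0,m1,an(m0,m1))
rim=np.array([f(258,308,.103),f(467,308,.103),f(363,200,.103),f(363,409,.103)]);c=rim.mean(0);print(c,an(c,m0),an(c,m1),an(c,r1),an(c,k1))
e0,e1=f(0,106,.08),f(370,595,.08);print('edge',an(e0,e1)+90)
b=[f(x,y,.08) for x,y in []]
```

```text
knob [ 0.55622192 -0.06964782  0.13      ] [ 0.56452277 -0.06088112  0.13      ] 46.563462525327836
side L 45.590868925065855
side R 45.31026639280362
ring [ 0.55433028 -0.10265839  0.103     ] -84.49889212044498
mark [ 0.59194244 -0.079397    0.081     ] [ 0.60697061 -0.08314169  0.081     ] -13.991898470814288
[ 0.55344398 -0.07346699  0.103     ] -8.756581727400949 -10.245338404380053 -88.26094519386778 48.64395770119332
edge -9.430887106458144
```

View pics/w5.png

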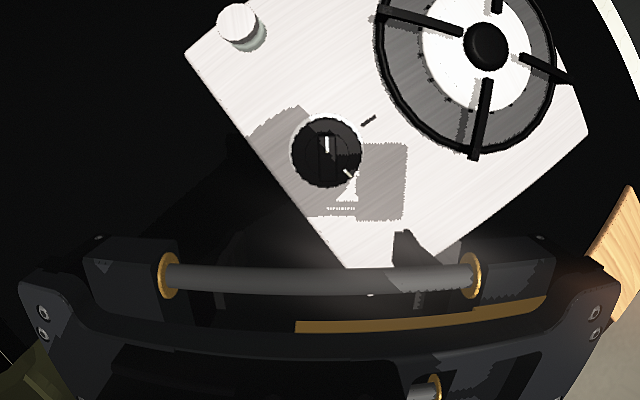

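The knob line runs from (327,152) to (326,136), so the pointer is at about 46°. The ring line's end is at (351,177), or -88°, which is where I left it. The mark, burner and deck edge all put the hob's yaw at about -9.5°. The jaws are already square to the knob.

```bash
python3 -m pendant '{"xyz":[[0.034,0.024,0],[0,0,-0.02],[0,0,-0.02],[0,0,0],[0,0,0]],"turn":[0,0,0,0,0]}' | head -1
python3 -c "
from h import *
st()"
```

```text
time_s: 12.08
t 12.07 p [ 0.5567 -0.0715  0.1577] jaw -44.9 F [ 0.11  0.43 -0.23] M [-0.056  0.044  0.021] w 0.0875 q7 -39.8
```

```bash
python3 -m pendant '{"xyz":[[-0.003,-0.001,-0.016],[0,0,-0.015],[0,0,-0.012],[0,0,0],[0,0,0]],"turn":[0,0,0,0,0]}' | head -1
python3 -c "
from h import *
st()"
```

```text
time_s: 12.7
t 12.7 p [ 0.5536 -0.0729  0.1127] jaw -44.96 F [-0.43 -0.14  0.61] M [ 0.003  0.098 -0.01 ] w 0.0873 q7 -39.6
```

```bash
python3 -m pendant '{"xyz":[[0,0,0],[0,0,0],[0,0,0],[0,0,0],[0,0,0],[0,0,0],[0,0,0],[0,0,0],[0,0,0],[0,0,0]],"turn":[0,0,0,0,0,0,0,0,0,0]}' 0 15 | head -1
python3 -c "
from h import *
st();snap('wrist','w6')"
```

```text
time_s: 13.95
t 13.95 p [ 0.5539 -0.072   0.1141] jaw -44.95 F [-0.35  0.55 -0.16] M [ 0.097  0.189 -0.103] w 0.014 q7 -39.6
```

View pics/w6.png

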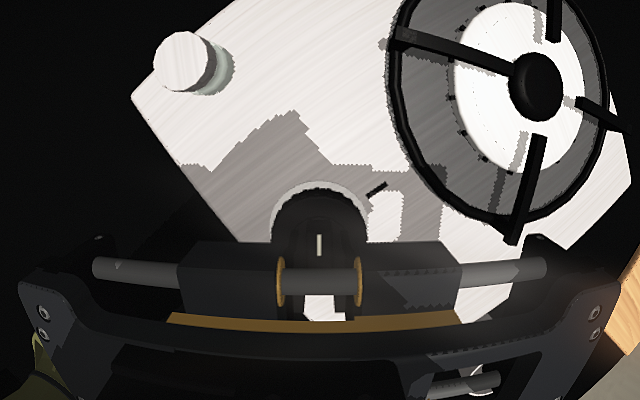

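Gripped at 14.0 mm, with the pointer line centred between the fingers at (319,245). Turning.

```bash
python3 -m pendant '{"xyz":[[0,0,0],[0,0,0],[0,0,0],[0,0,0],[0,0,0],[0,0,0],[0,0,0],[0,0,0],[0,0,0],[0,0,0]],"turn":[-0.08,-0.08,-0.08,-0.08,-0.08,-0.08,-0.08,-0.08,-0.08,0]}' | head -1
python3 -c "
from h import *
st()"
```

```text
time_s: 15.25
t 15.25 p [ 0.5545 -0.0733  0.1141] jaw -87.46 F [-1.21  0.56  1.73] M [ 0.296  0.312 -0.101] w 0.0137 q7 -81.6
```

```bash
python3 -m pendant '{"xyz":[[0,0,0],[0,0,0],[0,0,0],[0,0,0]],"turn":[-0.08,-0.08,-0.05,0]}' | head -1
python3 -c "
from h import *
st();snap('wrist','w7')"
```

```text
time_s: 15.75
t 15.75 p [ 0.5545 -0.0737  0.114 ] jaw -99.46 F [-1.3   1.41 -0.09] M [ 0.29   0.347 -0.081] w 0.014 q7 -93.4
```

View pics/w7.png

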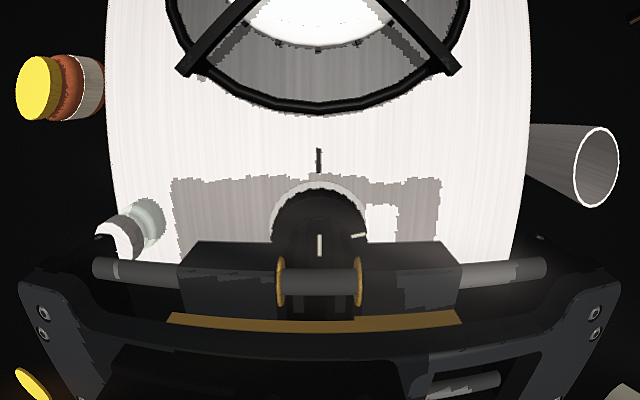

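The pointer line (319,245) and the mark (319,159) line up in the view, and the ring line is still at (358,235). Releasing and lifting.

```bash
python3 -m pendant '{"xyz":[[0,0,0],[0,0,0],[0,0,0],[0,0,0],[0,0,0],[0,0,0.03],[0,0,0.03],[0,0,0.03],[0,0,0]],"turn":[0,0,0,0,0,0,0,0,0]}' 0.7 | head -1
python3 -m pendant '{"xyz":[[-0.05,0.008,0.02],[0,0,0],[0,0,0]],"turn":[0,0,0]}' | head -1
python3 - <<'E'
from h import *
st()
T,im=snap('wrist','w8'); np.save('T8.npy',T)
pp('wrist',T,['control','ring_line','inner_tip','salt_pot'])
u=proj([.5535,-.0728,.1],T);x,y=int(u[0])-120,max(int(u[1])-100,0);print(x,y)
cv2.imwrite('pics/w8c.png',cv2.resize(im[y:y+200,x:x+240,::-1],None,fx=3,fy=3,interpolation=cv2.INTER_CUBIC))
T,im=snap('side','side8')
pp('side',T,['salt_pot','tumbler','spice_jar'])
E
```

```text
time_s: 16.92
time_s: 17.3
t 17.3 p [ 0.5023 -0.066   0.2223] jaw -99.26 F [-0.31  0.14  0.36] M [ 0.032  0.088 -0.04 ] w 0.061 q7 -95.1
wrist control 0.8 [ 0.5492 -0.0723  0.0786]
wrist ring_line 0.84 [ 0.5569 -0.0995  0.1023]
wrist inner_tip 0.72 [ 0.569  -0.0729  0.13  ]
wrist inner_tip 0.59 [ 0.5684 -0.3081 -0.0008]
195 37
side salt_pot 0.78 [0.5784 0.0558 0.0834]
side salt_pot 0.44 [ 0.5527 -0.104   0.0995]
side tumbler 0.52 [ 5.653e-01 -3.072e-01 -2.000e-04]
side spice_jar 0.55 [0.7129 0.1553 0.0025]
```

View pics/w8c.png

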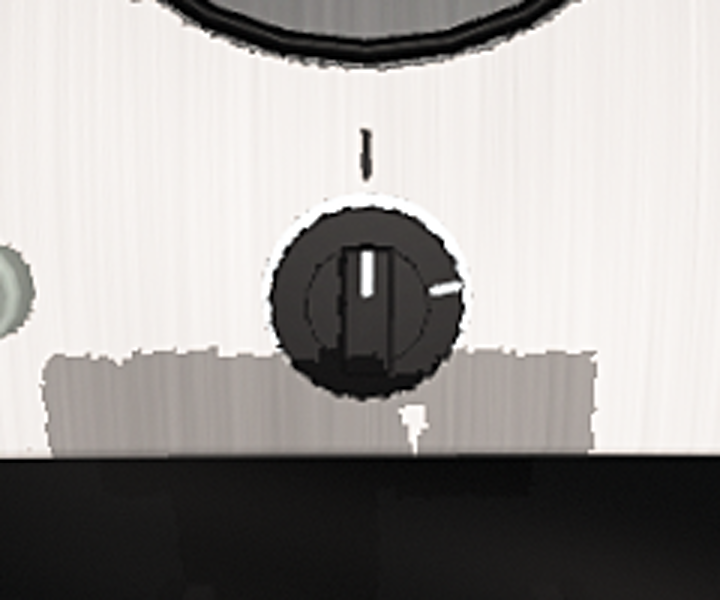

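View pics/side8.png

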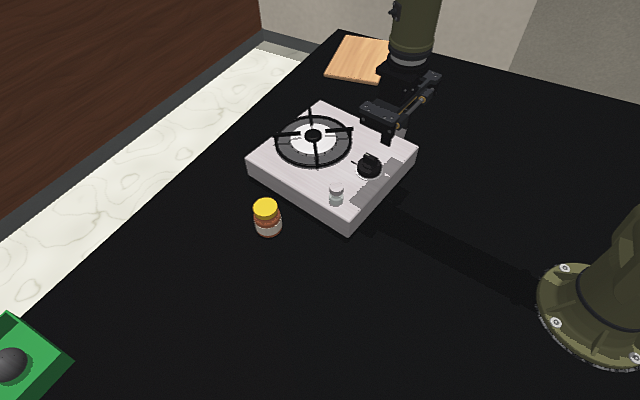

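Run:
```python
from h import *
T=np.load('T8.npy')
f=lambda x,y,z:ray(195+(x+.5)/3-.5,37+(y+.5)/3-.5,T,z)
an=lambda a,b:np.degrees(np.arctan2(*(b-a)[1::-1]))
print('knob',an(f(368,296,.13),f(367,251,.13)),an(f(343,372,.13),f(342,250,.13)),an(f(391,372,.13),f(391,250,.13)))
r0,r1=f(431,293,.103),f(463,287,.103)
rim=np.array([f(270,303,.103),f(464,303,.103),f(367,207,.103),f(367,399,.103)]);c=rim.mean(0)
print(c,'ring',an(r0,r1),an(c,r1),'mark',an(f(367,178,.081),f(365,130,.081)),an(c,f(366,154,.081)))
```

```text
knob -8.128273989520375 -9.187985564084805 -9.155573074649665
[ 0.55306932 -0.07373989  0.103     ] ring -88.06965982183048 -89.39048929510858 mark -7.034033028292447 -9.051832984045955
```

```bash
python3 -c "
from h import *
st();print(sign_off())"
```

```text
t 17.75 p [ 0.5026 -0.0662  0.223 ] jaw -99.28 F [ 0.01 -0.72 -0.2 ] M [0.111 0.109 0.077] w 0.0611 q7 -95.1
the job is handed in; nothing more can be done
None
```

The outer ring is shut on its seat and the inner knob points at the simmer mark. I handed the job in at 17.75 s with the gripper clear of everything.

- **Ring:** I turned it clockwise about 58° (1.02 rad). On the seat the torque was about 0.15–0.19 N m above free turning, inside the 0.1–0.25 N m aim. The torque readings were noisy, by a few hundredths of a N m.
- **Inner knob:** It measured about 46° both before and after the ring was turned, so it did not move. I then turned it 54.5° clockwise and let go. It now reads about -9.2° against a hob direction of about -9.5° from the deck edge. The last wrist picture shows it in line with the mark.
- **Ring after the knob turn:** Its line read -88.3° after I let go of it and -89.4° at the end. That is within about 1° of measuring error, and not in the loosening direction. The force on the seat after release could not be measured directly.
- **Pots and jars:** The salt pot, tumbler and spice jar measured within about 10 mm of where they started, and the last side view shows nothing disturbed. That difference is about what the position networks scatter; the spice jar, about 7 mm off, had a low-confidence score.

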